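# Slide the ramekin between two tea caddies onto its mat

### The job

Push the white ramekin along the worktop through the narrow gap between the two small tea caddies and on until it stands wholly on the round cork mat on the other side. Only push it, gently, with the outside of the fingers: do not grip it, squeeze it or lift it, do not press hard on the caddies, and leave the other things where they stand.

Things in the scene. Friction and masses are not known exactly. Their poses are not given: they have to be found in the camera images.
- ramekin: the only ramekin: a round white fluted china dish, open at the top, 70 mm across and 40 mm high, about 0.13 kg, loose, standing on the worktop on one side of the gap. Origin: centre of its underside; z up. It slides under a push of 1 to 2 N at any height below 30 mm, and does not tip
- caddy_near: the small round tea caddy on the robot's side of the gap, cream with a grey lid, 56 mm across and 62 mm high; it is fixed and does not give. Origin: centre of its underside; its x axis points level to the centre of the other caddy. The way through the gap is along its y axis (either +y or -y)
- caddy_far: the other small round tea caddy, same look and size, fixed too. Origin: centre of its underside, 132 mm from the origin of the near one, so 76 mm are free between them: the fingers that follow the ramekin through must be shut or nearly so (wide open they strike the caddies). A third, taller caddy (98 mm) stands at the back and has no part in this.
- gap_middle (a point): the middle of the gap between the two small caddies, on the worktop. A wall cabinet hangs over the back of the worktop (front about x = 0.65, underside at z = 0.51): keep wrist and forearm clear of it
- cork_mat: thin round cork mat, 120 mm across, fixed on the worktop on the side of the gap away from the ramekin; it is flat and things slide onto it with no step. Origin: its centre, at worktop height
- tealight_a: bystander: tealight in a metal cup, 39 mm across, 19 mm high, loose, behind the work on the left. Origin: centre of its underside
- tealight_b: bystander: a second tealight, same size, behind the work on the right. Origin: centre of its underside
- espresso_cup_4: bystander: small white cup with a fern pattern, 58 x 81 mm with its handle, 56 mm high, loose, behind the far caddy. Origin: centre of its underside
- bottle_stopper: bystander: wooden bottle stopper, 33 mm across, 52 mm high, loose, behind the far caddy. Origin: centre of its underside
Not all that is in view belongs to the job. Leave any yellow look-alike of the ramekin alone.

How it is judged:
By the outcome, as a careful person would: the job done as asked, in the order asked, and still so for the second after the job is handed in, with the robot touching nothing.
It also fails if it takes over 48 s, if anything falls off the work surface, if the arm or the gripper's body presses on something with over 40 N, if the wrist force passes 120 N, or if a joint passes its speed limit or range.

### The arm

A 6-joint arm with a two-finger parallel gripper is mounted at the origin on a cart in front of the work surface, level with it; the furniture and walls round the work are solid. World frame = base frame: x ahead of the robot, y to its left, z up, the work surface at z = 0. Lengths are in m, angles in rad, forces in N, time in s.
With the tool pointing down it reaches from about 0.425 to 0.95 m from the base axis. Payload 3.5 kg.
Tool frame: the origin (TCP) lies between the finger pads; the fingertips stand 22 mm ahead of it and the grasp point (between the pads) lies 3 mm ahead of it (ctrl.nose_length is the z of the fingertips in the tool frame, in m); z points along the fingers, y is the line along which they close (so a half turn about z gives the same grasp; the last joint's range is limited). The gripper opens to 85 mm and grips with 20 to 120 N. Pads are 22 mm wide; open, the fingers measure 114 mm over their backs; the gripper's body (76 mm by 85 mm) begins 54 mm behind the grasp point. The pads swing forward as they close: fully open they stand 13 mm farther back than shut.
Start: joints at [-1.477, 0.286, 1.577, -0, 1.279, -0.15], TCP at [0.163, -0.655, 0.228] pointing down, gripper open.
Joint ranges: [-2.77, 2.77], [-0.9, 2.22], [0.21, 2.48], [-1.53, 4.67], [0.24, 2.81], [-2.84, 2.84]. Speed limits (rad/s): [2.79, 2.79, 3.14, 3.14, 3.14, 3.14].

### API

Orientations are given as a unit quaternion [x, y, z, w].
In Python, from plant import ctrl gives the robot as it stands. The module is installed in compiled form; this text tells all that it offers.
- The arm moves only by the tool send_rows, never from a script. Its argument "rows" is text: rows parted by semicolons, each of 7 numbers parted by spaces: the turn, a rotation vector about the tool's x, y, z in a scale on which 1.0 is 120 degrees, then the shift along the tool's x, y, z in fractions of the full range, 1 being 500 mm, then the opening, from -1 (shut) to 1 (fully open). A call has 1 to 8 rows; each row is the pose to reach, as a shift and turn from the pose commanded when the call began, along the tool's axes at that moment; what a row does not reach only later rows make up. A row lasts 1/8 s, in which the tool goes at most 62.5 mm and 10.7 degrees, less where a joint would pass 70% of its speed; a pose out of reach is approached as far as the arm can. A call with a gripper value outside its range is refused whole. The fingers move at their own pace and stop on an object; "grip_force" is the grip in N (left out, the last holds). Time passes only in rows, so rows that repeat a pose let the fingers close. It gives the time, the measured TCP pose, the force, the opening and the grip force at its end, in the units of the state.
- ctrl.get_state(): the state, without advancing time (a new reading comes with each control period).
- ctrl.read_camera(name): name is "scene" or "top" or "wrist"; returns a dict with "color" (384x512x3 uint8, red, green, blue), "fx", "fy", "cx", "cy" (pixels), "extrinsics" (4x4, takes a point from world to camera coordinates). Camera axes: x right, y down, z forward; pixel columns grow to the right and rows downward; lengths in m; the calibration is good to about 2 mm. A picture is of the moment at which its call begins. There is no depth.
- ctrl.sign_off(): hands the job in; it is judged then, once.
Trained networks look in a picture, given as the dict that the camera call returned (one of the last four; its "shot" number tells which), for a name from the list of things; names that differ only in an ending like _2 or _b are one class to them, and where a whole thing is asked for, a point or a joint stands for the part that bears it (a point fixed in the world has none). Each returns a list of dicts, best first, with "p" (0 to 1); they miss things now and then, are a little off and sometimes report something else, mostly with a low value. They report only what shows in the picture. A call takes as long as a camera call. They do not tell look-alikes from the thing itself.
- ctrl.look_for(picture, target): "position" ([x, y, z] in m, in the coordinates of the camera as it stood for that picture, good to about 4 mm: the middle of the surface that is visible of it).
The state is a dict: "time": time; "qpos": joint angles; "dq": joint speeds; "joint_efforts": joint torques, N m; "eef_pos": TCP position; "tcp_rot": TCP orientation; "contact_force": force on the tool from outside, world axes, zero at the start; "wrist_torque": the same for the moment, N m; "opening": opening from 0.0 (shut) to 1.0 (fully open); "finger_force": force on a finger pad.
Only numpy, scipy, OpenCV 4.12 (cv2) and the standard library are available. Lean on these libraries where they do the work, as an engineer would, in place of code of your own. Each camera call takes 0.05 s, during which the arm holds its last target. There are 200 camera calls.

## Working session

There is one attempt and no reset: what is moved stays moved. The work goes in short steps, Python scripts to look and compute and a tool call to move; the robot and the scene stay as the last step left them, time stands still between calls to the robot, and variables do not carry over. Pictures are saved under pics/ and viewed, at most 10 in all, crops included, and the job is handed in when it is done.

Besides the shell and the picture viewer there is one more tool, called as name(argument=value, ...) on one line, values as JSON. send_rows: Moves the arm, as the interface text tells. Its arguments: {"type":"object","properties":{"rows":{"type":"string"},"grip_force":{"type":"number"}},"required":["rows"]}

```bash
mkdir -p pics
cat > h.py <<'E'
from plant import ctrl
import numpy as np, cv2
def look(cam,names):
    p=ctrl.read_camera(cam); E=np.array(p["extrinsics"]); out={}
    for n in names:
        for d in ctrl.look_for(p,n)[:4]:
            w=np.linalg.inv(E)@np.r_[d["position"],1]
            c=np.array(d["position"]); px=(p["fx"]*c[0]/c[2]+p["cx"],p["fy"]*c[1]/c[2]+p["cy"])
            print(cam,n,round(d["p"],2),w[:3].round(4),np.round(px))
    return p
def save(p,f): cv2.imwrite("pics/"+f,cv2.cvtColor(p["color"],cv2.COLOR_RGB2BGR))
def pix(p,u,v,z):
    E=np.array(p["extrinsics"]);R=E[:3,:3];o=-R.T@E[:3,3]
    d=R.T@np.array([(u-p["cx"])/p["fx"],(v-p["cy"])/p["fy"],1]);return o+d*(z-o[2])/d[2]
E
python3 - <<'E'
from h import *
N=["ramekin","caddy_near","cork_mat","tealight_a","espresso_cup_4","bottle_stopper"]
for c in("top","scene"): p=look(c,N); save(p,c+"1.png")
s=ctrl.get_state();print(s["eef_pos"],s["tcp_rot"],s["time"],ctrl.nose_length)
E
```

```text
top ramekin 0.95 [0.4352 0.2398 0.0073] [208. 227.]
top ramekin 0.71 [0.3922 0.4017 0.0056] [148. 242.]
top caddy_near 0.8 [0.4056 0.0611 0.0582] [275. 239.]
top caddy_near 0.65 [ 0.4756 -0.0673 -0.003 ] [321. 213.]
top cork_mat 0.89 [ 0.4775 -0.0653 -0.0038] [320. 212.]
top tealight_a 0.58 [ 0.6252 -0.0972  0.0111] [333. 158.]
top tealight_a 0.44 [0.6443 0.1552 0.0115] [240. 150.]
top bottle_stopper 0.44 [0.6384 0.0779 0.0299] [269. 152.]
scene ramekin 0.98 [0.394  0.4028 0.0253] [147. 136.]
scene ramekin 0.76 [0.4334 0.2441 0.0252] [187. 168.]
scene caddy_near 0.56 [0.397  0.0524 0.0643] [211. 221.]
scene cork_mat 0.6 [ 0.4774 -0.0704  0.004 ] [277. 260.]
scene tealight_a 0.65 [ 0.6291 -0.1005  0.0161] [343. 232.]
scene tealight_a 0.58 [0.6407 0.154  0.0136] [277. 158.]
scene tealight_a 0.23 [0.4003 0.0483 0.0637] [214. 222.]
scene espresso_cup_4 0.84 [0.6653 0.0088 0.038 ] [323. 185.]
scene bottle_stopper 0.53 [0.6403 0.0687 0.0263] [298. 176.]
[ 0.16296025 -0.65502039  0.22785232] [ 9.92581160e-01  1.21583881e-01 -1.55099871e-05  1.23933364e-05] 0.7 0.022
```

View pics/top1.png

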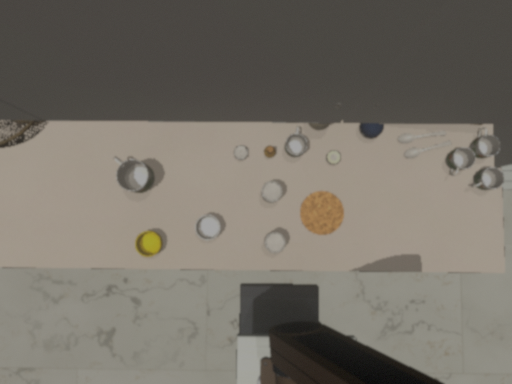

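View pics/scene1.png

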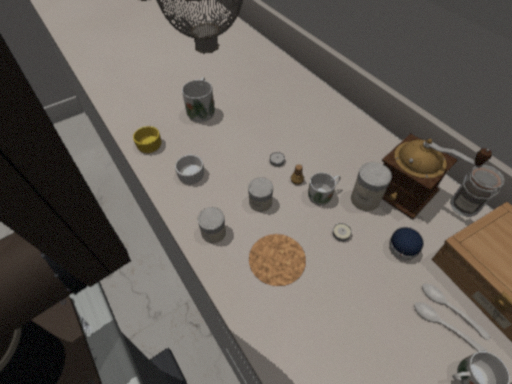

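The white ramekin is at top px (209,227), about (0.435, 0.241). The small caddies are at top px (275,241) and (272,191), and the mat is at (322,213). The yellow look-alike at (150,243) stays untouched. I'll move over the gap for a closer look with the wrist camera.

The manual's scale: shifts go in shares of 500 mm and turns go in shares of 120 degrees. Converting my numbers, 304 mm / 500 = 0.608, 285 mm / 500 = 0.57, -76 degrees / 120 = -0.6333.

send_rows(rows="0 0 -0.05 0.04 -0.032 0 -0.6;0 0 -0.1333 0.124 -0.098 0 -0.6;0 0 -0.2167 0.216 -0.17 0 -0.6;0 0 -0.3 0.31 -0.244 0 -0.6;0 0 -0.3833 0.404 -0.318 0 -0.6;0 0 -0.4667 0.496 -0.39 0 -0.6;0 0 -0.55 0.57 -0.448 0 -0.6;0 0 -0.6333 0.608 -0.478 0 -0.6")

```text
time: 1.7
eef_pos: [0.4015, -0.3477, 0.2281]
tcp_rot: [0.704, 0.71, 0.0, 0.0]
contact_force: [-0.0, -0.3, 0.8]
opening: 0.202
finger_force: 0.0
```

In the tool's units: 440 mm / 500 = 0.88, -100 mm / 500 = -0.2.

send_rows(rows="0 0 0 0.06 0.01 -0.012 -0.6;0 0 0 0.18 0.028 -0.04 -0.6;0 0 0 0.3 0.046 -0.066 -0.6;0 0 0 0.42 0.064 -0.092 -0.6;0 0 0 0.54 0.082 -0.12 -0.6;0 0 0 0.66 0.1 -0.15 -0.6;0 0 0 0.78 0.12 -0.18 -0.6;0 0 0 0.88 0.136 -0.2 -0.6")

```text
time: 2.7
eef_pos: [0.4686, 0.0925, 0.3292]
tcp_rot: [0.707, 0.707, 0.001, 0.001]
contact_force: [0.8, 0.3, -0.5]
opening: 0.2
finger_force: 0.0
```

Run:
```python
from h import *
N=["ramekin","caddy_near","cork_mat"]
p=look("wrist",N); save(p,"w1.png")
s=ctrl.get_state();print(s["eef_pos"],s["tcp_rot"],s["time"])
print(np.array(p["extrinsics"]).round(3),p["fx"])
```

```text
wrist ramekin 0.79 [0.4386 0.2427 0.0122] [234.  49.]
wrist caddy_near 0.79 [0.404  0.0689 0.059 ] [210. 175.]
wrist cork_mat 0.73 [ 4.747e-01 -5.700e-02  1.000e-04] [258. 238.]
[0.46843984 0.09101196 0.32806219] [ 7.06438279e-01  7.07774562e-01 -3.77555420e-05  3.54948239e-04] 2.9
[[ 1.    -0.     0.003 -0.469]
 [-0.001 -0.962  0.272  0.026]
 [ 0.003 -0.272 -0.962  0.5  ]
 [ 0.     0.     0.     1.   ]] 294.7521738487045
```

View pics/w1.png

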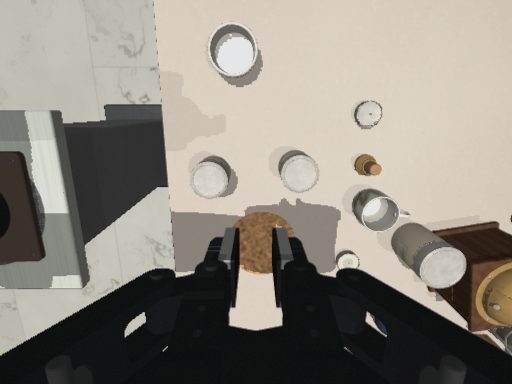

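The wrist view shows the ramekin rim at about (233,50), the near lid at (211,180), the far lid at (299,173) and the mat around (264,240). I'll zoom in to fit the circles.

Run:
```python
from h import *
p=ctrl.read_camera("wrist")
T=[]
# rectify: metric orthographic views of plane z: 0.5mm/px
def rect(z,x0,x1,y0,y1,s=0.0005):
    E=np.array(p["extrinsics"]);K=np.array([[p["fx"],0,p["cx"]],[0,p["fy"],p["cy"]],[0,0,1]])
    xs,ys=np.meshgrid(np.arange(x0,x1,s),np.arange(y1,y0,-s))
    P=np.stack([xs,ys,0*xs+z,0*xs+1],-1)@E.T
    u=(P[...,:3]@K.T);u=u[...,:2]/u[...,2:]
    return cv2.remap(cv2.cvtColor(p["color"],cv2.COLOR_RGB2BGR),u.astype(np.float32),None,cv2.INTER_LINEAR)
def fit(name,z,x,y,r):
    w=.05;im=rect(z,x-w,x+w,y-w,y+w);g=cv2.GaussianBlur(cv2.cvtColor(im,cv2.COLOR_BGR2GRAY),(5,5),0)
    G=cv2.magnitude(cv2.Sobel(g,cv2.CV_32F,1,0),cv2.Sobel(g,cv2.CV_32F,0,1));G=np.minimum(G,80)
    best=max(((np.mean(cv2.remap(G,(cx+R*np.cos(t)).astype(np.float32),(cy+R*np.sin(t)).astype(np.float32),cv2.INTER_LINEAR)),cx,cy,R)
      for t in [np.linspace(0,6.28,120)] for cx in range(70,131,1) for cy in range(70,131,1) for R in r))
    s,cx,cy,R=best;print(name,x-w+cx*.0005,y+w-cy*.0005,"R mm",R/2,s)
    im=cv2.resize(im,None,fx=1.25,fy=1.25);cv2.circle(im,(int(cx*1.25),int(cy*1.25)),int(R*1.25),(0,0,255),1);T.append(im)
a=pix(p,211,179,.062);b=pix(p,299,172,.062);c=pix(p,233,50,.04)
print(a,b,c)
fit("near",.062,a[0],a[1],range(52,59));fit("far",.062,b[0],b[1],range(52,59));fit("ram",.04,c[0],c[1],range(66,74))
cv2.imwrite("pics/fit1.png",np.hstack(T))
```

```text
[0.40466731 0.06204581 0.062     ] [0.53055952 0.07239974 0.062     ] [0.43804771 0.23525611 0.04      ]
near 0.4011673081930461 0.06154581482245247 R mm 27.5 55.83715
far 0.5320595195211529 0.07139974124861252 R mm 28.0 59.274315
ram 0.4380477056472916 0.23625611190760892 R mm 33.0 61.9473Traceback (most recent call last):
  File "<stdin>", line 21, in <module>
    return _nx.concatenate(arrs, 1, dtype=dtype, casting=casting)
           ~~~~~~~~~~~~~~~^^^^^^^^^^^^^^^^^^^^^^^^^^^^^^^^^^^^^^^
ValueError: all the input array dimensions except for the concatenation axis must match exactly, but along dimension 0, the array at index 0 has size 250 and the array at index 2 has size 251
```

In the tool's units: 230 mm / 500 = 0.46, 215 mm / 500 = 0.43, -4.2 degrees / 120 = -0.035.

send_rows(rows="0 0 -0.0083 0.08 -0.012 0 -0.5;0 0 -0.0167 0.19 -0.032 0.02 -0.5;0 0 -0.025 0.3 -0.052 0.05 -0.5;0 0 -0.035 0.39 -0.066 0.12 -0.5;0 0 -0.035 0.43 -0.072 0.22 -0.5;0 0 -0.035 0.43 -0.072 0.33 -0.5;0 0 -0.035 0.43 -0.072 0.42 -0.5;0 0 -0.035 0.43 -0.072 0.46 -0.5")

```text
time: 3.95
eef_pos: [0.4311, 0.3026, 0.0939]
tcp_rot: [0.682, 0.731, -0.003, -0.001]
contact_force: [0.1, -0.7, 1.8]
opening: 0.25
finger_force: 0.0
```

Run:
```python
from h import *
p=look("wrist",["ramekin"]); save(p,"w2.png")
look("scene",["ramekin"]);look("top",["ramekin"])
s=ctrl.get_state();print(s["eef_pos"],s["tcp_rot"],s["time"])
```

```text
wrist ramekin 0.88 [0.4364 0.223  0.0138] [256. 284.]
wrist ramekin 0.83 [0.3842 0.399  0.0077] [202.  65.]
scene ramekin 0.95 [0.4374 0.2441 0.0267] [189. 166.]
scene ramekin 0.94 [0.3925 0.4021 0.0279] [146. 136.]
top ramekin 0.88 [0.4352 0.2407 0.0083] [207. 227.]
[0.43404535 0.30507519 0.099431  ] [6.81392286e-01 7.31917076e-01 1.27476373e-03 5.67141575e-04] 4.25
```

View pics/w2.png

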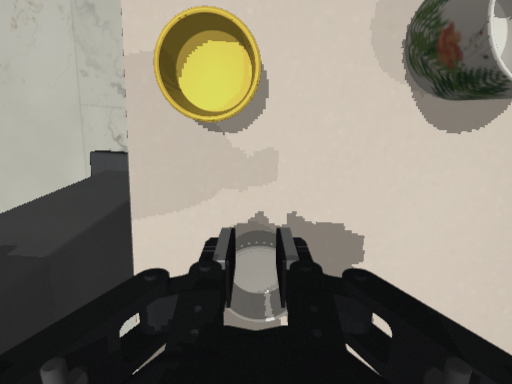

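In the tool's units: 69 mm / 500 = 0.138, 66 mm / 500 = 0.132.

send_rows(rows="0 0 0 0 -0.002 0.05 -0.5;0 0 0 0 -0.002 0.1 -0.5;0 0 0 0 -0.002 0.132 -0.5;0 0 0 0 -0.002 0.138 -0.5;0 0 0 -0.012 -0.002 0.138 -0.5;0 0 0 -0.028 -0.002 0.138 -0.5;0 0 0 -0.038 -0.002 0.138 -0.5;0 0 0 -0.046 -0.002 0.138 -0.5")

```text
time: 5.25
eef_pos: [0.4336, 0.2819, 0.0292]
tcp_rot: [0.681, 0.732, 0.0, 0.0]
contact_force: [-0.0, -0.2, -0.0]
opening: 0.251
finger_force: 0.0
```

```bash
cat >> h.py <<'E'
def gf(q):
    r=np.array(q[:2])-[.4666,.0665]; d=np.array([.0752,-.9972]);e=np.array([.9972,.0752])
    return np.round([r@d*1000,r@e*1000],1)
def st():
    s=ctrl.get_state();q=s["tcp_rot"];print(s["time"],s["eef_pos"].round(4),"yaw",np.degrees(2*np.arctan2(q[1],q[0])).round(2),"s,lat",gf(s["eef_pos"]),s["contact_force"].round(2))
E
python3 - <<'E'
from h import *
st();look("scene",["ramekin"]);look("top",["ramekin"])
E
```

```text
5.25 [0.4336 0.2819 0.0292] yaw 94.14 s,lat [-217.2  -16.7] [-0.04 -0.21 -0.03]
scene ramekin 0.92 [0.3843 0.4057 0.0271] [142. 137.]
scene ramekin 0.56 [0.4326 0.2479 0.0278] [186. 166.]
top ramekin 0.73 [0.6599 0.0029 0.0197] [296. 144.]
top ramekin 0.71 [0.4388 0.2335 0.0063] [210. 226.]
top ramekin 0.6 [0.3874 0.4215 0.0262] [138. 244.]
```

In the tool's units: -42 mm / 500 = -0.084, -37 mm / 500 = -0.074.

send_rows(rows="0 0 0 -0.008 0 0 -0.5;0 0 0 -0.018 0 0 -0.5;0 0 0 -0.028 0.002 0 -0.5;0 0 0 -0.038 0.004 0 -0.5;0 0 0 -0.05 0.006 0 -0.5;0 0 0 -0.062 0.008 0 -0.5;0 0 0 -0.074 0.01 0 -0.5;0 0 0 -0.084 0.012 0 -0.5")

```text
time: 6.45
eef_pos: [0.4425, 0.2404, 0.0289]
tcp_rot: [0.681, 0.732, 0.0, -0.0]
contact_force: [-0.1, 1.8, 0.6]
opening: 0.247
finger_force: 0.7
```

In the tool's units: -46 mm / 500 = -0.092, -41 mm / 500 = -0.082.

send_rows(rows="0 0 0 -0.01 0.002 0 -0.5;0 0 0 -0.022 0.0044 0 -0.5;0 0 0 -0.034 0.007 0 -0.5;0 0 0 -0.046 0.01 0 -0.5;0 0 0 -0.058 0.013 0 -0.5;0 0 0 -0.07 0.016 0 -0.5;0 0 0 -0.082 0.019 0 -0.5;0 0 0 -0.092 0.021 0 -0.5")

```text
time: 7.45
eef_pos: [0.4563, 0.1953, 0.0288]
tcp_rot: [0.681, 0.732, 0.0, 0.0]
contact_force: [-0.4, 1.4, 0.6]
opening: 0.252
finger_force: 0.7
```

Run:
```python
from h import *
st();p=look("scene",["ramekin"])
a=p["color"][120:300,120:320];cv2.imwrite("pics/s3.png",cv2.resize(cv2.cvtColor(a,cv2.COLOR_RGB2BGR),(660,594),interpolation=cv2.INTER_CUBIC))
p=look("top",["ramekin"]);save(p,"t3.png")
```

```text
7.45 [0.4563 0.1953 0.0288] yaw 94.16 s,lat [-129.2   -0.6] [-0.36  1.37  0.55]
scene ramekin 0.96 [0.4553 0.1568 0.0266] [213. 186.]
scene ramekin 0.59 [0.3904 0.402  0.0258] [145. 137.]
top ramekin 0.68 [0.4593 0.1334 0.007 ] [247. 218.]
top ramekin 0.63 [0.3894 0.402  0.0057] [147. 243.]
top ramekin 0.27 [0.4006 0.0619 0.0614] [275. 241.]
```

View pics/s3.png

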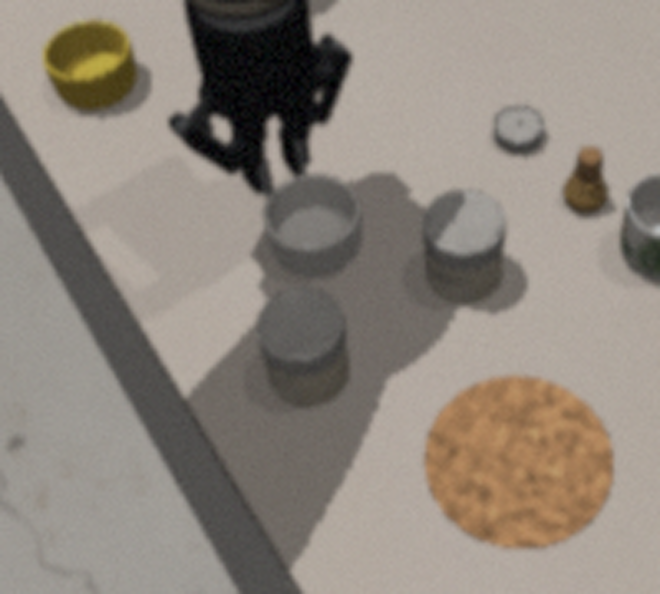

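The scene crop shows the ramekin rim at about crop (313,220), seated against both fingers and just short of the gap. I'll fit the lateral offset against the lids.

```bash
cat >> h.py <<'E'
def fit(p,name,z,x,y,r,w=.055,n=12,s=.0005):
    E=np.array(p["extrinsics"]);K=np.array([[p["fx"],0,p["cx"]],[0,p["fy"],p["cy"]],[0,0,1]])
    k=(np.arange(221)-110)*s;xs,ys=np.meshgrid(x+k,y-k)
    P=np.stack([xs,ys,0*xs+z,0*xs+1],-1)@E.T;u=P[...,:3]@K.T;u=(u[...,:2]/u[...,2:]).astype(np.float32)
    im=cv2.remap(cv2.cvtColor(p["color"],cv2.COLOR_RGB2BGR),u,None,cv2.INTER_CUBIC)
    g=cv2.GaussianBlur(cv2.cvtColor(im,cv2.COLOR_BGR2GRAY),(7,7),0)
    G=np.minimum(cv2.magnitude(cv2.Sobel(g,cv2.CV_32F,1,0),cv2.Sobel(g,cv2.CV_32F,0,1)),40)
    t=np.linspace(0,6.28,120);f=np.float32
    sc,cx,cy,R=max((np.mean(cv2.remap(G,(cx+R*np.cos(t)).astype(f),(cy+R*np.sin(t)).astype(f),cv2.INTER_LINEAR)),cx,cy,R)
      for cx in range(110-2*n,111+2*n) for cy in range(110-2*n,111+2*n) for R in r)
    q=np.array([x+(cx-110)*s,y-(cy-110)*s]);print(name,q.round(4),"R",R/2,"s,lat",gf(q))
    cv2.circle(im,(cx,cy),R,(0,0,255),1);return im
E
python3 - <<'E'
from h import *
T=[]
for c in("scene","top"):
    p=ctrl.read_camera(c);print(c)
    T.append(np.hstack([fit(p,"near",.062,.4012,.0615,range(54,58)),fit(p,"far",.062,.532,.0714,range(54,58)),fit(p,"ram",.04,.460,.152,range(67,71))]))
cv2.imwrite("pics/fit3.png",np.vstack(T))
E
```

```text
scene
near [0.4002 0.062 ] R 28.5 s,lat [ -0.5 -66.6]
far [0.532  0.0704] R 28.5 s,lat [ 1.  65.5]
ram [0.4565 0.152 ] R 33.5 s,lat [-86.   -3.6]
top
near [0.4032 0.063 ] R 27.0 s,lat [ -1.3 -63.5]
far [0.536  0.0594] R 27.0 s,lat [12.3 68.7]
ram [0.452 0.161] R 35.0 s,lat [-95.3  -7.5]
```

View pics/fit3.png

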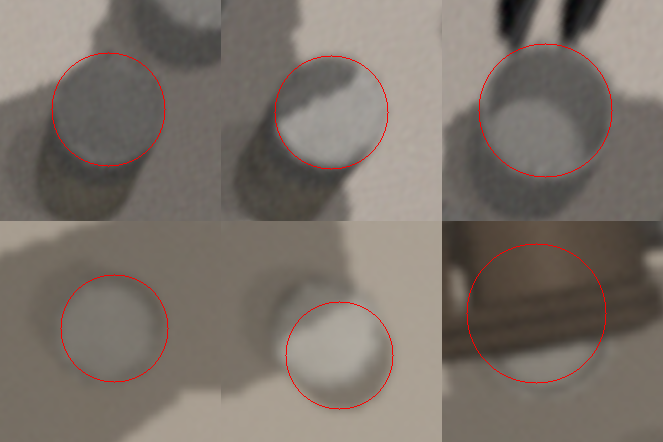

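The scene fits sit on the rims: the ramekin is 3 mm towards the robot from the centre line. I'll advance 25 mm with a small lateral correction and re-measure.

send_rows(rows="0 0 0 -0.006 0.0012 0 -0.5;0 0 0 -0.012 0.0024 0 -0.5;0 0 0 -0.018 0.0036 0 -0.5;0 0 0 -0.024 0.0048 0 -0.5;0 0 0 -0.03 0.0048 0 -0.5;0 0 0 -0.036 0.0048 0 -0.5;0 0 0 -0.042 0.0048 0 -0.5;0 0 0 -0.048 0.0048 0 -0.5")

```text
time: 8.75
eef_pos: [0.4603, 0.1717, 0.0288]
tcp_rot: [0.681, 0.732, 0.0, 0.0]
contact_force: [-0.2, 0.1, 0.7]
opening: 0.253
finger_force: 0.4
```

Run:
```python
from h import *
st();p=ctrl.read_camera("scene")
fit(p,"ram",.04,.460,.128,range(67,70));fit(p,"near",.062,.4012,.0615,range(54,58));fit(p,"far",.062,.532,.0714,range(54,58))
```

```text
8.75 [0.4603 0.1717 0.0288] yaw 94.17 s,lat [-105.4    1.7] [-0.23  0.14  0.69]
ram [0.4605 0.129 ] R 33.5 s,lat [-62.8  -1.4]
near [0.4002 0.061 ] R 27.5 s,lat [  0.5 -66.6]
far [0.532  0.0709] R 28.5 s,lat [ 0.5 65.5]
```

In the tool's units: -32 mm / 500 = -0.064, -28 mm / 500 = -0.056.

send_rows(rows="0 0 0 -0.008 0.0008 0 -0.5;0 0 0 -0.016 0.0016 0 -0.5;0 0 0 -0.024 0.0016 0 -0.5;0 0 0 -0.032 0.0016 0 -0.5;0 0 0 -0.04 0.0016 0 -0.5;0 0 0 -0.048 0.0016 0 -0.5;0 0 0 -0.056 0.0016 0 -0.5;0 0 0 -0.064 0.0016 0 -0.5")

```text
time: 9.8
eef_pos: [0.4634, 0.1398, 0.0288]
tcp_rot: [0.681, 0.732, 0.0, 0.0]
contact_force: [-0.2, 1.0, -0.9]
opening: 0.256
finger_force: 0.4
```

Run:
```python
from h import *
st();p=ctrl.read_camera("scene")
fit(p,"ram",.04,.462,.096,range(67,70))
```

```text
9.8 [0.4634 0.1398 0.0288] yaw 94.17 s,lat [-73.4   2.4] [-0.21  1.02 -0.88]
ram [0.466 0.097] R 34.5 s,lat [-30.5   1.7]
```

In the tool's units: -24 mm / 500 = -0.048, -21 mm / 500 = -0.042.

send_rows(rows="0 0 0 -0.006 -0.0012 0 -0.5;0 0 0 -0.012 -0.0024 0 -0.5;0 0 0 -0.018 -0.0036 0 -0.5;0 0 0 -0.024 -0.0036 0 -0.5;0 0 0 -0.03 -0.0036 0 -0.5;0 0 0 -0.036 -0.0036 0 -0.5;0 0 0 -0.042 -0.0036 0 -0.5;0 0 0 -0.048 -0.0036 0 -0.5")

```text
time: 10.85
eef_pos: [0.4634, 0.1158, 0.0288]
tcp_rot: [0.681, 0.732, -0.0, -0.0]
contact_force: [0.6, 1.2, 0.3]
opening: 0.249
finger_force: 0.4
```

Run:
```python
from h import *
st();p=ctrl.read_camera("scene")
im=fit(p,"ram",.04,.464,.073,range(67,70))
a=cv2.cvtColor(p["color"][140:290,150:320],cv2.COLOR_RGB2BGR)
cv2.imwrite("pics/s4.png",cv2.resize(a,(680,600),interpolation=cv2.INTER_CUBIC))
```

```text
10.85 [0.4634 0.1158 0.0288] yaw 94.16 s,lat [-49.4   0.5] [0.64 1.16 0.26]
ram [0.466 0.073] R 34.0 s,lat [-6.5 -0.1]
```

View pics/s4.png

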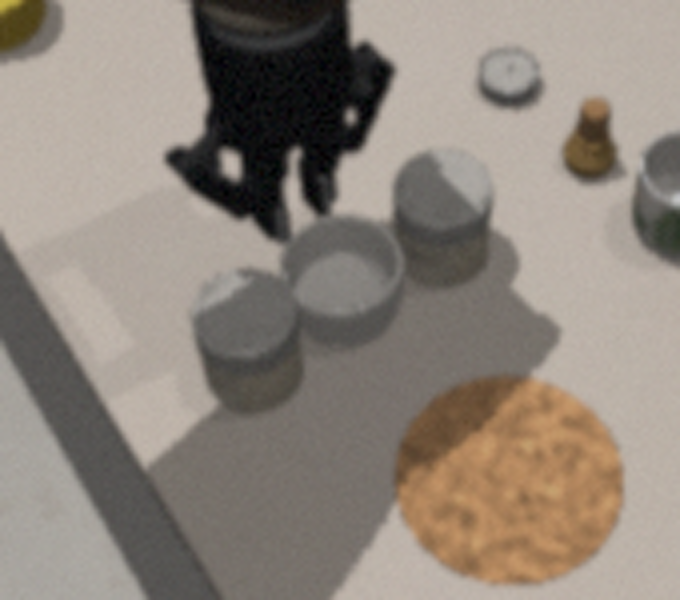

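The ramekin is centred in the gap, with lids at crop (247,313) and (442,188) and the dish at (342,275). The finger linkages flare out near lid height, so I'll back off 3 mm, nearly shut the fingers and raise 8 mm before following through.

In the tool's units: -8 mm / 500 = -0.016, -7 mm / 500 = -0.014.

send_rows(rows="0 0 0 0.006 0 -0.002 -0.5;0 0 0 0.006 0 -0.008 -0.8;0 0 0 0.006 0 -0.016 -0.8;0 0 0 0.006 0 -0.016 -0.8;0 0 0 0.002 0 -0.016 -0.8;0 0 0 -0.002 0 -0.016 -0.8;0 0 0 -0.008 0 -0.016 -0.8;0 0 0 -0.014 0 -0.016 -0.8")

```text
time: 11.9
eef_pos: [0.4639, 0.1088, 0.0368]
tcp_rot: [0.681, 0.732, -0.0, -0.0]
contact_force: [0.1, -1.0, -0.5]
opening: 0.1
finger_force: 0.0
```

In the tool's units: -30 mm / 500 = -0.06, -27 mm / 500 = -0.054.

send_rows(rows="0 0 0 -0.008 0 0 -0.8;0 0 0 -0.016 0 0 -0.8;0 0 0 -0.024 0 0 -0.8;0 0 0 -0.032 0 0 -0.8;0 0 0 -0.04 0 0 -0.8;0 0 0 -0.048 0 0 -0.8;0 0 0 -0.054 0 0 -0.8;0 0 0 -0.06 0 0 -0.8")

```text
time: 12.9
eef_pos: [0.4661, 0.0789, 0.0368]
tcp_rot: [0.681, 0.732, 0.0, -0.0]
contact_force: [-0.0, -0.1, -0.4]
opening: 0.099
finger_force: 0.0
```

Run:
```python
from h import *
st();p=ctrl.read_camera("scene")
fit(p,"ram",.04,.469,.038,range(67,70))
```

```text
12.9 [0.4661 0.0789 0.0368] yaw 94.17 s,lat [-12.4   0.4] [-0.03 -0.07 -0.38]
ram [0.4595 0.041 ] R 33.5 s,lat [24.9 -9. ]
```

Run:
```python
from h import *
p=look("scene",["ramekin"])
a=cv2.cvtColor(p["color"][150:300,170:340],cv2.COLOR_RGB2BGR)
cv2.imwrite("pics/s5.png",cv2.resize(a,(680,600),interpolation=cv2.INTER_CUBIC))
for y in (.030,.036,.042,.05): fit(p,"ram",.04,.469,y,[69,70],n=8)
```

```text
scene ramekin 0.81 [0.3921 0.4026 0.0248] [146. 137.]
scene ramekin 0.78 [0.464  0.0657 0.0224] [236. 213.]
ram [0.461 0.038] R 35.0 s,lat [28.  -7.7]
ram [0.461  0.0405] R 34.5 s,lat [25.5 -7.5]
ram [0.461  0.0405] R 34.5 s,lat [25.5 -7.5]
ram [0.4735 0.0565] R 34.5 s,lat [10.5  6.1]
```

View pics/s5.png

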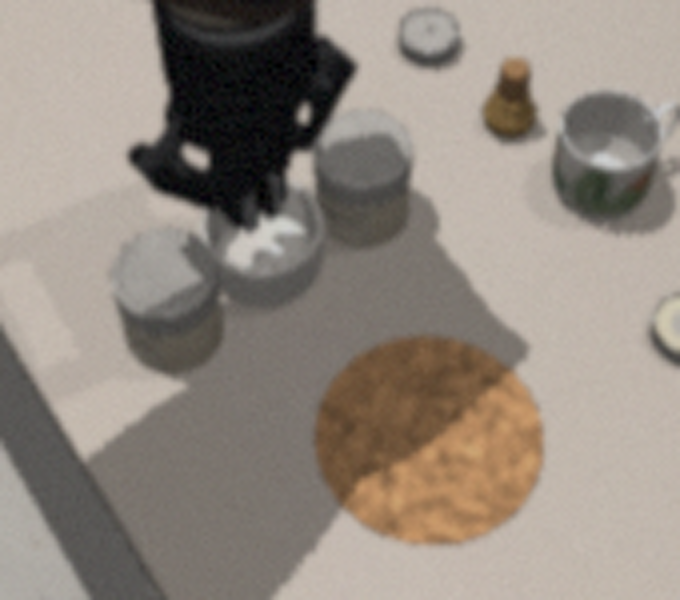

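The ramekin hasn't moved since the last picture: the raised fingertips passed over the rim and are now above or inside the dish. I'll check the real tip height by projection.

Run:
```python
from h import *
st();p=ctrl.read_camera("scene");s=ctrl.get_state()
def pr(w):
    c=np.array(p["extrinsics"])@np.r_[w,1];return np.array([p["fx"]*c[0]/c[2]+p["cx"],p["fy"]*c[1]/c[2]+p["cy"]])
x,y,_=s["eef_pos"]
for z in(.015,.025,.035,.045,.055):
    print(z,[((pr([x+a*.9972,y+a*.0752,z])-[170,150])*4).round() for a in(-.012,0,.012)])
fit(p,"ram",.04,.466,.073,range(67,71),n=4)
p=ctrl.read_camera("wrist");save(p,"w6.png")
```

```text
13.05 [0.4661 0.079  0.0368] yaw 94.16 s,lat [-12.5   0.4] [-0.32  0.51 -0.65]
0.015 [array([239., 250.]), array([257., 239.]), array([274., 229.])]
0.025 [array([238., 240.]), array([256., 229.]), array([273., 218.])]
0.035 [array([237., 230.]), array([255., 219.]), array([272., 208.])]
0.045 [array([236., 220.]), array([254., 209.]), array([271., 198.])]
0.055 [array([235., 209.]), array([253., 198.]), array([270., 187.])]
ram [0.466 0.071] R 33.5 s,lat [-4.5 -0.3]
```

View pics/w6.png

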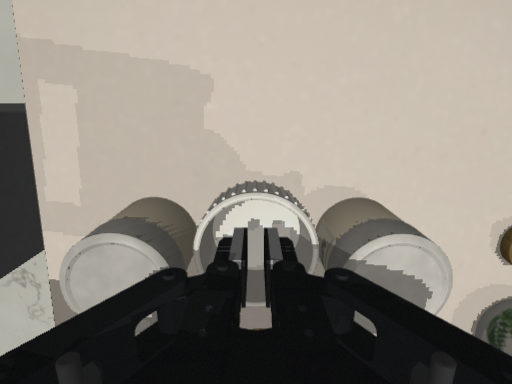

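```bash
cat >> h.py <<'E'
def tip():
    p=ctrl.read_camera("scene");s=ctrl.get_state();g=cv2.cvtColor(p["color"],cv2.COLOR_RGB2GRAY)
    x,y,z0=s["eef_pos"];Z=np.arange(0,.09,.004);print("z mm",(Z*1000).astype(int))
    for a in(-.016,-.012,-.008,-.004,0,.004,.008,.012,.016):
        W=np.array([[x+a*.9972,y+a*.0752,z,1] for z in Z])@np.array(p["extrinsics"]).T
        m=np.stack([p["fx"]*W[:,0]/W[:,2]+p["cx"],p["fy"]*W[:,1]/W[:,2]+p["cy"]],-1).astype(np.float32)[None]
        print(int(a*1000),cv2.remap(g,m,None,cv2.INTER_LINEAR)[0])
E
python3 -c "
from h import *
tip()"
```

```text
z mm [ 0  4  8 12 16 20 24 28 32 36 40 44 48 52 56 60 64 68 72 76 80 84 88]
-16 [126 154 176 190 195 197 190 175 147 124 103  77  51  30  17  19  14  13
  11  14  14  22  20]
-12 [162 182 193 197 198 198 195 185 161 123  74  32  15  17  18  13  18  16
  14  14  13   8  13]
-8 [156 175 188 194 197 200 197 179 139  88  50  41  42  39  42  35  26  17
  13  11  18  10  12]
-4 [138 143 158 179 194 197 183 143  93  67  59  61  60  58  56  49  31  20
  12  17  17   8   6]
0 [125 131 152 182 198 198 180 146 116  96  77  59  45  39  37  32  28  13
  18  11  10  14  14]
4 [145 170 191 200 202 201 197 184 162 122  77  40  21  15  17   9   6   5
  13  15  17  11  10]
8 [179 194 194 195 203 202 191 155  98  53  27  16  18  21  13  12  14  23
  18  19  14  17  17]
12 [174 160 161 186 202 199 177 127  73  44  44  45  44  42  44  46  48  34
  23  14  18  15  12]
16 [138 141 167 198 205 199 166 115  85  75  62  55  54  55  56  51  36  19
  14  11  14  11  16]
```

In the tool's units: 60 mm / 500 = 0.12, 50 mm / 500 = 0.1.

send_rows(rows="0 0 0 0 0 -0.02 -0.8;0 0 0 0 0 -0.06 -0.8;0 0 0 0 0 -0.09 -0.8;0 0 0 0.04 0 -0.09 -0.8;0 0 0 0.1 0 -0.09 -1;0 0 0 0.12 0 -0.09 -1;0 0 0 0.12 0 -0.09 -1;0 0 0 0.12 0 -0.09 -1")

```text
time: 14.2
eef_pos: [0.4618, 0.1385, 0.0819]
tcp_rot: [0.681, 0.732, -0.0, 0.0]
contact_force: [-0.9, -0.3, 0.8]
opening: 0.002
finger_force: 0.0
```

```bash
python3 -c "
from h import *
tip();st();p=ctrl.read_camera('scene');fit(p,'ram',.04,.466,.073,range(67,71),n=6)"
```

```text
z mm [ 0  4  8 12 16 20 24 28 32 36 40 44 48 52 56 60 64 68 72 76 80 84 88]
-16 [173 170 166 162 160 159 160 160 160 159 160 159 163 169 171 173 171 171
 171 172 172 173 171]
-12 [174 171 168 164 162 162 162 161 161 160 160 159 164 169 171 172 174 172
 172 173 172 164 142]
-8 [171 171 170 165 161 161 162 162 161 160 159 159 163 166 172 172 170 172
 171 172 163 131  70]
-4 [173 172 170 164 162 159 160 161 161 161 161 160 161 165 171 172 172 172
 168 152 117  72  42]
0 [174 172 173 166 161 159 159 162 161 158 160 165 167 171 172 172 172 173
 161 127  74  53  51]
4 [173 174 171 167 164 161 160 163 162 164 169 171 171 173 172 171 171 170
 159 117  61  38  34]
8 [173 174 172 169 168 165 165 168 170 171 170 172 174 173 174 173 174 171
 158 116  78  64  52]
12 [171 173 173 171 170 171 173 173 172 171 171 172 171 173 172 173 173 171
 163 147 136 112  73]
16 [171 172 173 171 174 172 172 173 172 173 174 173 171 172 173 172 171 171
 172 171 166 149 127]
14.25 [0.4618 0.1384 0.0819] yaw 94.13 s,lat [-72.    0.6] [-0.09 -0.11  0.23]
ram [0.4665 0.072 ] R 33.5 s,lat [-5.5  0.3]
```

The fingertips really end close to the TCP height, not 22 mm ahead of it, which explains why they passed over the rim. I'll lower to TCP z = 26 mm with the fingers shut and push from behind.

In the tool's units: 56 mm / 500 = 0.112, 52 mm / 500 = 0.104.

send_rows(rows="0 0 0 0 -0.001 0.04 -1;0 0 0 0 -0.001 0.08 -1;0 0 0 0 -0.001 0.104 -1;0 0 0 0 -0.001 0.112 -1;0 0 0 -0.01 -0.001 0.112 -1;0 0 0 -0.022 -0.001 0.112 -1;0 0 0 -0.032 -0.001 0.112 -1;0 0 0 -0.04 -0.001 0.112 -1")

```text
time: 15.3
eef_pos: [0.463, 0.1185, 0.0262]
tcp_rot: [0.681, 0.732, 0.0, 0.0]
contact_force: [0.4, -0.7, -0.1]
opening: 0.003
finger_force: 0.0
```

In the tool's units: -22 mm / 500 = -0.044, -20 mm / 500 = -0.04.

send_rows(rows="0 0 0 -0.004 0 0 -1;0 0 0 -0.01 0 0 -1;0 0 0 -0.016 0 0 -1;0 0 0 -0.022 0 0 -1;0 0 0 -0.028 0 0 -1;0 0 0 -0.034 0 0 -1;0 0 0 -0.04 0 0 -1;0 0 0 -0.044 0 0 -1")

```text
time: 16.3
eef_pos: [0.4643, 0.0968, 0.0258]
tcp_rot: [0.681, 0.732, -0.0, -0.0]
contact_force: [0.3, 2.0, 1.2]
opening: 0.002
finger_force: 1.0
```

```bash
python3 -c "
from h import *
st();p=ctrl.read_camera('scene');fit(p,'ram',.04,.468,.055,range(67,71),n=9)"
```

```text
16.3 [0.4643 0.0968 0.0258] yaw 94.16 s,lat [-30.4  -0. ] [0.3  1.97 1.25]
ram [0.4675 0.0525] R 34.0 s,lat [14.  -0.2]
```

In the tool's units: -24 mm / 500 = -0.048, -21 mm / 500 = -0.042.

send_rows(rows="0 0 0 -0.006 0 0 -1;0 0 0 -0.012 0 0 -1;0 0 0 -0.018 0 0 -1;0 0 0 -0.024 0 0 -1;0 0 0 -0.03 0 0 -1;0 0 0 -0.036 0 0 -1;0 0 0 -0.042 0 0 -1;0 0 0 -0.048 0 0 -1")

```text
time: 17.35
eef_pos: [0.466, 0.0729, 0.0258]
tcp_rot: [0.681, 0.732, -0.0, -0.0]
contact_force: [0.3, 1.5, 0.9]
opening: -0.001
finger_force: 0.8
```

```bash
python3 -c "
from h import *
st();p=ctrl.read_camera('scene');fit(p,'ram',.04,.470,.029,range(67,71),n=9)"
```

```text
17.35 [0.466  0.0729 0.0258] yaw 94.17 s,lat [-6.4 -0.1] [0.34 1.46 0.94]
ram [0.4695 0.0285] R 34.5 s,lat [38.1  0. ]
```

Centred, with no caddy contact. Continuing.

In the tool's units: -32 mm / 500 = -0.064, -28 mm / 500 = -0.056.

send_rows(rows="0 0 0 -0.008 0 0 -1;0 0 0 -0.016 0 0 -1;0 0 0 -0.024 0 0 -1;0 0 0 -0.032 0 0 -1;0 0 0 -0.04 0 0 -1;0 0 0 -0.048 0 0 -1;0 0 0 -0.056 0 0 -1;0 0 0 -0.064 0 0 -1")

```text
time: 18.4
eef_pos: [0.4684, 0.0409, 0.0258]
tcp_rot: [0.681, 0.732, -0.0, 0.0]
contact_force: [0.1, 1.4, 0.6]
opening: 0.004
finger_force: 0.7
```

```bash
python3 -c "
from h import *
st();p=ctrl.read_camera('scene');fit(p,'ram',.04,.472,-.003,range(67,71),n=9);fit(p,'mat',0,.4755,-.063,range(95,96),n=1)
g=p['color'].astype(int);m=((g[...,0]-g[...,2]>45)&(g[...,0]>70)).astype(np.uint8);m[:, :200]=0;m[:,320:]=0;m[:225]=0;m[320:]=0
c=max(cv2.findContours(m,0,2)[0],key=cv2.contourArea)[:,0]
q=np.array([pix(p,u,v,0)[:2] for u,v in c]).astype(np.float32);(cx,cy),r=cv2.minEnclosingCircle(q);print('mat',cx,cy,r,gf((cx,cy)))"
```

```text
18.4 [0.4684 0.0409 0.0258] yaw 94.17 s,lat [25.7 -0.2] [0.06 1.43 0.63]
ram [ 0.4705 -0.003 ] R 33.5 s,lat [69.6 -1.3]
mat [ 0.475  -0.0625] R 47.5 s,lat [129.3  -1.3]
mat 0.48007169365882874 -0.06750980019569397 0.059248026460409164 [134.6   3.4]
```

In the tool's units: -32 mm / 500 = -0.064, -28 mm / 500 = -0.056.

send_rows(rows="0 0 0 -0.008 0 0 -1;0 0 0 -0.016 0 0 -1;0 0 0 -0.024 0 0 -1;0 0 0 -0.032 0 0 -1;0 0 0 -0.04 0 0 -1;0 0 0 -0.048 0 0 -1;0 0 0 -0.056 0 0 -1;0 0 0 -0.064 0 0 -1")

```text
time: 19.45
eef_pos: [0.4707, 0.009, 0.0258]
tcp_rot: [0.681, 0.732, -0.0, -0.0]
contact_force: [-1.2, 1.9, 0.7]
opening: -0.004
finger_force: 0.7
```

In the tool's units: -31 mm / 500 = -0.062, -28 mm / 500 = -0.056.

send_rows(rows="0 0 0 -0.008 0 0 -1;0 0 0 -0.016 0 0 -1;0 0 0 -0.024 0 0 -1;0 0 0 -0.032 0 0 -1;0 0 0 -0.04 0 0 -1;0 0 0 -0.048 0 0 -1;0 0 0 -0.056 0 0 -1;0 0 0 -0.062 0 0 -1")

```text
time: 20.45
eef_pos: [0.4729, -0.0219, 0.0258]
tcp_rot: [0.681, 0.732, -0.0, -0.0]
contact_force: [0.1, 2.3, 0.8]
opening: 0.003
finger_force: 0.7
```

```bash
python3 -c "
from h import *
st();p=ctrl.read_camera('scene');fit(p,'ram',.04,.475,-.066,range(67,71),n=9)"
```

```text
20.45 [ 0.4729 -0.0219  0.0258] yaw 94.16 s,lat [88.7 -0.4] [0.13 2.28 0.79]
ram [ 0.4795 -0.065 ] R 35.0 s,lat [132.1   3. ]
```

Within 3 mm of the mat centre. Backing off a little (still just clear of the caddies at the side), then straight up.

In the tool's units: -190 mm / 500 = -0.38, -170 mm / 500 = -0.34.

send_rows(rows="0 0 0 0.008 0 0 -1;0 0 0 0.02 0 0 -1;0 0 0 0.024 0 -0.01 -1;0 0 0 0.024 0 -0.06 -1;0 0 0 0.024 0 -0.14 -1;0 0 0 0.024 0 -0.24 -1;0 0 0 0.024 0 -0.34 -1;0 0 0 0.024 0 -0.38 -1")

```text
time: 21.5
eef_pos: [0.4736, -0.0098, 0.2203]
tcp_rot: [0.681, 0.733, 0.002, 0.003]
contact_force: [0.4, 0.3, -1.0]
opening: -0.003
finger_force: 0.0
```

```bash
python3 -c "
from h import *
st();p=look('scene',['ramekin','tealight_a','espresso_cup_4','bottle_stopper']);fit(p,'ram',.04,.475,-.066,range(67,71),n=9);save(p,'s9.png')"
```

```text
21.5 [ 0.4736 -0.0098  0.2203] yaw 94.2 s,lat [76.6  1.3] [ 0.41  0.3  -0.99]
scene ramekin 0.84 [ 0.4798 -0.0634  0.0207] [276. 253.]
scene ramekin 0.66 [0.3916 0.4017 0.0249] [146. 137.]
scene tealight_a 0.72 [ 0.6286 -0.0998  0.0143] [342. 232.]
scene tealight_a 0.47 [0.6392 0.1551 0.0159] [276. 157.]
scene espresso_cup_4 0.67 [0.6644 0.0078 0.0366] [323. 186.]
scene bottle_stopper 0.54 [0.6423 0.0679 0.0299] [299. 175.]
ram [ 0.479  -0.0685] R 33.5 s,lat [135.6   2.2]
```

View pics/s9.png

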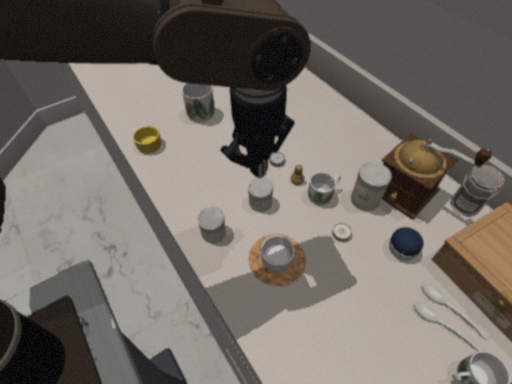

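The ramekin stands wholly on the mat at (277,254). The bystanders are where they were and the gripper is clear.

```bash
python3 -c "
from plant import ctrl
print(ctrl.sign_off())"
```

```text
the job is handed in; nothing more can be done
None
```

The white ramekin went through the gap and stands wholly on the cork mat, about 2 mm from its centre; bystanders did not move, and the job is handed in at about 21.5 s, though midway the raised fingertips once passed over the rim into the open dish (no measurable force, ramekin not moved) and I re-approached from behind.

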